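# Gather the case latches in the corner of a tipped tote, over the work rest

## Robot

A 6-joint arm with a two-finger parallel gripper is mounted at the origin on the work surface. World frame = base frame: x ahead of the robot, y to its left, z up, the work surface at z = 0. Lengths are in m, angles in rad, forces in N, time in s.
With the tool pointing down it reaches from about 0.275 to 0.825 m from the base axis. Payload 4.9 kg.
Tool frame: the origin (TCP) lies midway between the tips of the shut fingers; the grasp point (between the pads) lies 19 mm behind it (bot.grip_depth is the distance from the TCP to the grasp point, in m); z points along the fingers, y is the line along which they close (so a half turn about z gives the same grasp; the last joint's range is limited). The gripper opens to 85 mm and grips with 20 to 120 N. Pads are 22 mm wide; open, the fingers measure 114 mm over their backs; the gripper's body (76 mm by 85 mm) begins 54 mm behind the grasp point. The pads swing forward as they close: fully open they stand 13 mm farther back than shut.
Start: joints at [-1.427, 0.326, -0.193, 1.052, 0, 1.437], TCP at [0.151, -0.529, 0.231] pointing down, gripper open.
Joint ranges: [-2.65, 2.65], [-0.97, 1.79], [-1.3, 1.35], [-1.93, 2.1], [-1.47, 1.37], [-3.14, 3.14]. Speed limits (rad/s): [2.57, 2.57, 3.14, 3.14, 3.14, 3.14].

## Interface

Orientations are given as a unit quaternion [w, x, y, z].
In Python, from cell import bot gives the robot as it stands. Calls block until the motion is done:
- bot.move_pose(position, orientation): joint-space move of the TCP to a pose.
- bot.move_linear(position, speed=0.15, rotation=None, until_force=None): straight line of the TCP; rotation=None keeps the orientation; speed is the mean speed in m/s. With until_force (N) it stops when the force on the tool has changed by that much, and returns True; else False.
- bot.goto_joints(angles): joint-space move.
- bot.set_gripper(opening, grasp_force=None): opening from 0.0 (shut) to 1.0 (fully open); grasp_force is the grip in N (None keeps the last); returns when the fingers have stopped.
- bot.wait(seconds).
- bot.solve_ik(position, orientation): joint angles nearest the present ones, or None.
- bot.camera(name): name is "scene" or "top" or "wrist"; returns the picture (384x512x3 uint8, red, green, blue); there is no depth.
- bot.calibration(name): a dict with "mtx" (3x3 intrinsics, pixels), "extrinsics" (4x4, takes a point from world to camera coordinates); the wrist camera has in their place "hand_eye" (4x4, takes a point from camera to tool coordinates, whose origin is the TCP and whose axes are the flange's). Camera axes: x right, y down, z forward; pixel columns grow to the right and rows downward; lengths in m; the calibration is good to about 2 mm. A picture is of the moment at which its call begins: read the wrist's pose just before it. calibration takes no time and is no camera call.
A pose or a line that the arm cannot do raises bot.PlanningError and nothing moves.
- bot.close_job(): hands the job in; it is judged then, once.
Trained networks look in the newest picture that a camera, given by its name, has taken for a name from the list of things; names that differ only in an ending like _2 or _b are one class to them, and where a whole thing is asked for, a point or a joint stands for the part that bears it (a point fixed in the world has none). Each returns a list of dicts, best first, with "confidence" (0 to 1); they miss things now and then, are a little off and sometimes report something else, mostly with a low value. They report only what shows in the picture. A call takes as long as a camera call. They do not tell look-alikes from the thing itself.
- bot.search_frame(camera, thing): "bbox" ([left, top, width, height] in pixels, round what is visible of it).
Readings, each from a call of its own:
- bot.read_clock(): time.
- bot.read_joint_positions(): joint angles.
- bot.read_joint_vel(): joint speeds.
- bot.read_joint_efforts(): joint torques, N m.
- bot.read_position(): TCP position.
- bot.read_tool_rot(): TCP orientation.
- bot.read_ft_force(): force on the tool from outside, world axes, zero at the start.
- bot.read_moment(): the same for the moment, N m.
- bot.read_gripper_width(): opening from 0.0 (shut) to 1.0 (fully open).
- bot.read_finger_force(): force on a finger pad.
Only numpy, scipy, OpenCV 4.12 (cv2) and the standard library are available. Lean on these libraries where they do the work, as an engineer would, in place of code of your own. Each camera call takes 0.05 s, during which the arm holds its last target. There are 200 camera calls.

## Task

Lift the handled glue canister off the padded work rest and stand it upright on the bench beside the rest. Then pick up the wooden parts tote by its handle and tip it until all three steel latches have slid together into the corner with the raised guard, and finish still holding it tipped and still, with that corner over the rest and a few centimetres clear of it, touching nothing else. Keep the canister upright throughout and leave the other things on the bench where they are.

Things in the scene. Friction and masses are not known exactly. Their poses are not given: they have to be found in the camera images.
- rest: Padded work rest, fixed to the bench: a plywood block 150 x 150 mm, its top 66 mm above the bench, formed by two black rubber pads 65 mm wide that run along its x with a 20 mm gap between them. Origin: centre of its underside, on the bench; z up.
- canister: Closed round metal glue canister, 76 mm across, lid at 92 mm, with a fixed handle above: a dark wooden bar along its own y, 76 mm long, 16 mm wide (x), 14 mm high, bar centre 125 mm above the underside, on steel straps 68 mm apart. 0.25 to 0.5 kg. It starts upright on top of the rest. Origin: centre of its underside; z is its upright axis.
- tote: Open wooden tote, 150 (x) x 200 (y) x 50 mm high, walls and floor 6 mm, with a fixed 24 x 24 mm carrying bar along its y over the middle, bar centre 100 mm above the underside. At its -x, -y corner only, both walls rise to 85 mm for 50 mm (the guard). 0.3 to 0.5 kg. It starts level on the bench beside the rest, its yaw within 70 degrees of 0. Origin: centre of its underside; z up when level.
- tote_grip (a point): Centre of the tote's carrying bar, 100 mm above the middle of its underside (0, 0, 100 mm in the tote's frame); the axes are the tote's: the bar runs along y and is pinched across x.
- tote_corner (a point): The inner corner of the tote's floor under the raised guard, at (-69, -94, 6) mm in the tote's frame.
- tote_tip (a point): The outer lower tip of the same corner, at (-75, -100, 0) mm in the tote's frame: the tote's lowest point when it is tipped rightly.
- latch0: One of three alike loose steel latches lying in the tote: a flat plate 28 (its x) x 18 (y) x 5 mm with an 8 mm hinge barrel across it, 10 mm high in all, 20 g. Origin: centre of its underside. It slides on the tote floor (friction about 0.2) once that is tipped over some 15 degrees; to run along a wall into a corner it wants 25 to 35 degrees.
- latch1: One of three alike loose steel latches lying in the tote: a flat plate 28 (its x) x 18 (y) x 5 mm with an 8 mm hinge barrel across it, 10 mm high in all, 20 g. Origin: centre of its underside. It slides on the tote floor (friction about 0.2) once that is tipped over some 15 degrees; to run along a wall into a corner it wants 25 to 35 degrees.
- latch2: One of three alike loose steel latches lying in the tote: a flat plate 28 (its x) x 18 (y) x 5 mm with an 8 mm hinge barrel across it, 10 mm high in all, 20 g. Origin: centre of its underside. It slides on the tote floor (friction about 0.2) once that is tipped over some 15 degrees; to run along a wall into a corner it wants 25 to 35 degrees.
- jar: Bystander: a closed glass jar with a steel cap, 60 mm in diameter, 95 mm high, standing on the other side of the rest from the tote. Origin: centre of its underside.
- hammer: Bystander: a hammer 260 mm long lying on the bench beyond the rest. Origin: its underside, near the middle; it lies along its x.
- screwdriver: Bystander: a screwdriver 190 mm long lying on the bench on the robot's side. Origin: its underside, near the middle; it lies along its x.
- bottle: Bystander: a white plastic bottle, 54 mm in diameter, 150 mm high. Origin: centre of its underside.
- block: Bystander: a loose wooden block 110 x 50 x 35 mm beyond the rest. Origin: centre of its underside.
Mind the look-alikes: they are no part of the job. What is shaped like the canister but orange or yellow is not meant.

How it is judged:
On the way, in this order (a step that is already met when the one before it is completed fails the run):
1. the canister stands upright on the bench beside the rest, let go, with the tote still on the bench (height (world z) of canister below 0.01 m and angle between canister's own z axis and vertical below 0.12 rad and horizontal distance between canister and rest below 0.35 m and linear speed of canister below 0.03 m/s and contact force between the fingers and canister below 0.1 N and height (world z) of tote below 0.015 m), for 0.2 s.
2. the tote is lifted off the bench in the gripper (height (world z) of tote above 0.03 m and contact force between the fingers and tote above 1 N), for 0.2 s.
At the end, for the whole second after the job is handed in: Canister upright (7 deg) on the bench, let go, within 350 mm of the rest. Tote held still, tipped over 15 deg, touching no rest, canister or jar; guard corner tip within 85 mm of the rest's centre each way, 6 to 134 mm above its top; all latches still, within 90 mm of the inner corner (height (world z) of canister below 0.01 m and angle between canister's own z axis and vertical below 0.12 rad and horizontal distance between canister and rest below 0.35 m and linear speed of each of canister, tote, latch0, latch1, latch2 below 0.03 m/s and contact force between the fingers and canister below 0.1 N and angle between tote's own z axis and vertical above 0.26 rad and contact force between the fingers and tote above 2 N and contact force between tote and rest below 0.2 N and contact force between tote and canister below 0.2 N and contact force between tote and jar below 0.2 N and x of tote_tip in the frame of rest between -0.085 and 0.085 m and y of tote_tip in the frame of rest between -0.085 and 0.085 m and z of tote_tip in the frame of rest between 0.072 and 0.2 m and distance between each of latch0, latch1, latch2 and tote_corner below 0.09 m); the arm keeps its last pose, push and grip.
It fails at once if the canister is tipped by more than 30 degrees (angle between canister's own z axis and vertical above 0.52 rad).
It fails at once if a bystander is moved more than 40 mm (distance of any of jar, hammer, screwdriver, bottle, block from where it was at the start of the episode above 0.04 m).
It also fails if it takes over 58 s, if anything falls off the work surface, if the arm or the gripper's body presses on something with over 40 N, if the wrist force passes 120 N, or if a joint passes its speed limit or range.

## Working session

There is one attempt and no reset: what is moved stays moved. The work goes in short steps, each a Python script; the robot and the scene stay as the last script left them, time stands still between calls to the robot, and variables do not carry over. Pictures are saved under pics/ and viewed, at most 10 in all, crops included, and the job is handed in when it is done.

```bash
mkdir -p pics; ls; python3 - <<'E'
from cell import bot
import cv2,numpy as np
for c in("top","scene"):
    im=bot.camera(c); cv2.imwrite(f"pics/{c}0.png",im[:,:,::-1])
    for t in("rest","canister","tote","tote_grip","tote_corner","latch0","jar","hammer","screwdriver","bottle","block"):
        print(c,t,[(np.round(d["bbox"]).astype(int).tolist(),round(d["confidence"],2)) for d in bot.search_frame(c,t)])
    k=bot.calibration(c);print(k["mtx"].round(1).tolist(),k["extrinsics"].round(4).tolist())
print(bot.calibration("wrist"),bot.read_clock())
E
```

```text
pics
top rest [([202, 161, 65, 66], 0.59)]
top canister [([238, 250, 35, 31], 0.89), ([174, 82, 35, 49], 0.85), ([215, 165, 35, 37], 0.65)]
top tote [([304, 175, 99, 89], 0.92)]
top tote_grip [([96, 204, 35, 24], 0.71), ([307, 173, 95, 89], 0.62), ([319, 215, 10, 10], 0.61)]
top tote_corner [([301, 172, 101, 90], 0.55)]
top latch0 [([318, 215, 11, 11], 0.61), ([96, 204, 31, 23], 0.23)]
top jar [([93, 202, 39, 29], 0.59)]
top hammer [([221, 66, 36, 98], 0.88)]
top screwdriver [([145, 250, 71, 46], 0.57), ([304, 174, 97, 89], 0.26)]
top bottle [([292, 271, 30, 20], 0.97)]
top block [([100, 119, 48, 46], 0.9), ([319, 214, 11, 12], 0.17)]
[[402.3, 0.0, 249.9], [0.0, 402.3, 191.5], [0.0, 0.0, 1.0]] [[-0.0217, -0.9993, 0.0313, -0.0261], [-0.9869, 0.0164, -0.1603, 0.5909], [0.1597, -0.0343, -0.9866, 0.946], [0.0, 0.0, 0.0, 1.0]]
scene rest []
scene canister [([339, 180, 30, 56], 0.87), ([247, 147, 35, 57], 0.86), ([189, 145, 33, 50], 0.79)]
scene tote [([105, 217, 106, 86], 0.95)]
scene tote_grip [([108, 220, 100, 82], 0.66)]
scene tote_corner [([111, 215, 99, 83], 0.75)]
scene latch0 [([18
[... 298 characters left out ...]
, 251.6], [0.0, 351.8, 188.0], [0.0, 0.0, 1.0]] [[0.7533, 0.6577, -0.0022, -0.4161], [0.4683, -0.5387, -0.7004, -0.2249], [-0.4618, 0.5265, -0.7138, 1.2662], [0.0, 0.0, 0.0, 1.0]]
{'mtx': array([[299.44806131,   0.        , 252.16087057],
       [  0.        , 299.44806131, 191.5320247 ],
       [  0.        ,   0.        ,   1.        ]]), 'hand_eye': array([[-1.07565914e-03, -9.66159849e-01, -2.57941833e-01,
         6.58030306e-02],
       [ 9.99999393e-01, -9.78170872e-04, -5.06273327e-04,
         1.17277886e-03],
       [ 2.36829774e-04, -2.57942221e-01,  9.66160315e-01,
        -1.43708620e-01],
       [ 0.00000000e+00,  0.00000000e+00,  0.00000000e+00,
         1.00000000e+00]])} 1.2
```

View pics/top0.png

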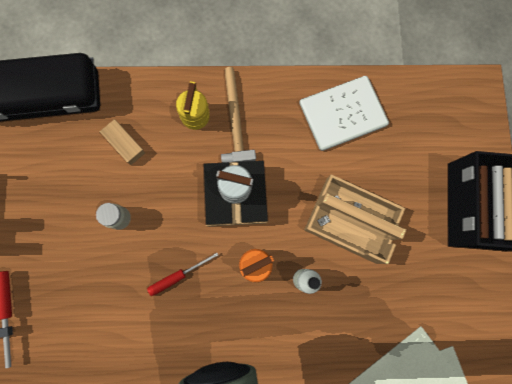

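View pics/scene0.png

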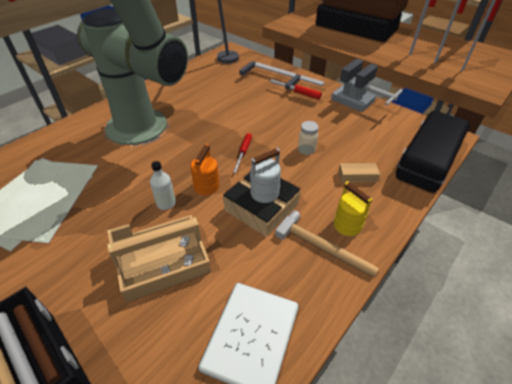

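Look-alikes of the canister in the top picture: silver at (235,183) on the rest, yellow at (192,107) and orange at (256,265). I choose the silver one because it is metal and stands on the rest. I'll check that choice, and the tote's guard corner, in one close crop.

```bash
cat > h.py <<'E'
import numpy as np,cv2
from cell import bot
from scipy.spatial.transform import Rotation as R
def ray(cam,uv,z):
    k=bot.calibration(cam);E=k["extrinsics"];d=np.linalg.inv(k["mtx"])@[uv[0],uv[1],1]
    d=E[:3,:3].T@d;o=-E[:3,:3].T@E[:3,3]
    return (o+d*(z-o[2])/d[2]).round(4)
def proj(cam,P):
    k=bot.calibration(cam);E=k["extrinsics"];q=(E[:3,:3]@np.atleast_2d(P).T).T+E[:3,3]
    q=(k["mtx"]@q.T).T;return q[:,:2]/q[:,2:]
E
python3 - <<'E'
from h import *
a=cv2.imread("pics/top0.png")[145:275,195:415];b=cv2.imread("pics/scene0.png")[135:305,100:310]
cv2.imwrite("pics/c.png",np.vstack([cv2.resize(a,(560,331),interpolation=2),cv2.resize(b,(560,260) if 0 else (330,267),interpolation=2) if 0 else cv2.copyMakeBorder(cv2.resize(b,(331,268),interpolation=2),0,0,0,229,0)]))
for n,uv,z in [("rest TL",(204,163),.066),("rest TR",(265,160),.066),("rest BR",(267,221),.066),("rest BL",(205,224),.066),("bar",(235,179),.191+.007),("jar",(110,215),.095),("orange",(256,264),.12),("bottle",(311,280),.15),("yellow",(190,98),.12),
 ("tbar L",(325,198),.112),("tbar R",(404,231),.112),("hamhead",(238,157),.03)]: print(n,ray("top",uv,z))
E
```

```text
rest TL [0.6597 0.074  0.066 ]
rest TR [ 0.6651 -0.0756  0.066 ]
rest BR [ 0.5149 -0.0762  0.066 ]
rest BL [0.5105 0.0722 0.066 ]
bar [ 0.5931 -0.0014  0.198 ]
jar [0.5331 0.2881 0.095 ]
orange [ 0.4149 -0.0449  0.12  ]
bottle [ 0.379  -0.1609  0.15  ]
yellow [0.8052 0.1022 0.12  ]
tbar L [ 0.5617 -0.2089  0.112 ]
tbar R [ 0.4819 -0.3879  0.112 ]
hamhead [ 0.6827 -0.0096  0.03  ]
```

View pics/c.png

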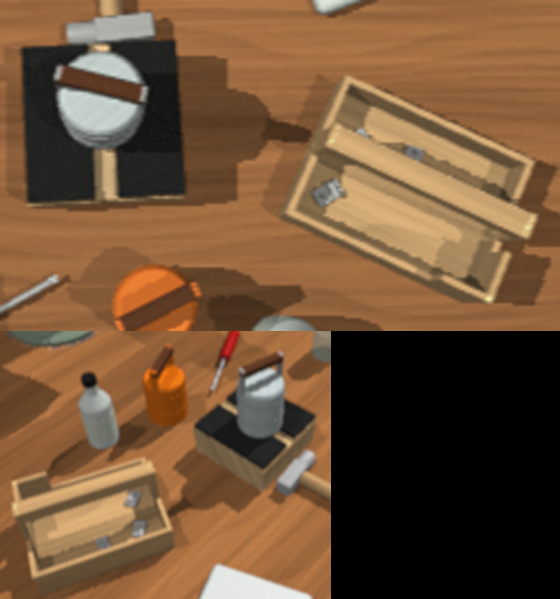

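The crop confirms the silver canister on the rest. Its bar runs from about (219,174.5) to (253,182) in the top picture. The tote's guard corner is at about (388,258), the end nearer the robot and to the right. I'll move above the canister, check with the wrist camera, and test the final tilt poses by IK.

```bash
cat >> h.py <<'E'
def down(yaw,flip=1):
    # tool z down, tool y = flip * object x axis (object yaw)
    y=flip*np.array([np.cos(yaw),np.sin(yaw),0]);z=np.array([0,0,-1.]);return np.c_[np.cross(y,z),y,z]
def quat(M): return R.from_matrix(M).as_quat(scalar_first=True)
def totepose(yaw,t,tip=None,grip=None,flip=1,az=np.pi*1.25):
    """tote rotation: level yaw then tilted t so that tote-direction az is downhill; returns TCP pos, quat, tote R"""
    d=np.array([np.cos(az+yaw),np.sin(az+yaw),0]);T=R.from_rotvec(np.cross([0,0,1],d)*t).as_matrix()@R.from_euler('z',yaw).as_matrix()
    M=T@down(0,flip)
    g=np.array(grip) if tip is None else np.array(tip)+T@[.075,.1,.1]
    return g+M[:,2]*bot.grip_depth,quat(M),T
def wristproj(P,p,q):
    k=bot.calibration("wrist");M=R.from_quat(q,scalar_first=True).as_matrix();H=k["hand_eye"]
    P=(M.T@(np.atleast_2d(P)-p).T).T;P=(H[:3,:3].T@(P-H[:3,3]).T).T;P=(k["mtx"]@P.T).T;return P[:,:2]/P[:,2:]
def wristray(uv,z,p,q):
    k=bot.calibration("wrist");M=R.from_quat(q,scalar_first=True).as_matrix();H=k["hand_eye"]
    d=M@H[:3,:3]@np.linalg.inv(k["mtx"])@[uv[0],uv[1],1];o=M@H[:3,3]+p;return o+d*(z-o[2])/d[2]
E
python3 - <<'E'
from h import *
for n,a,b,z in(("can",(218.6,174.5),(252.8,182.3),.198),("tote",(325,198),(404,231),.112)):
    A,B=ray("top",a,z),ray("top",b,z);v=A-B;print(n,(A+B)/2,np.degrees(np.arctan2(-v[0],v[1])),np.hypot(*v[:2]))
A,B=ray("top",(218.6,174.5),.198),ray("top",(252.8,182.3),.198);v=A-B;yc=np.arctan2(-v[0],v[1])
for f in(1,-1):
    for yw in(-20,-32,-45,-60,-75):
        p,q,_=totepose(np.radians(yw),.58,tip=[.588,-.01,.116],flip=f);j=bot.solve_ik(p,q)
        print("final",f,yw,None if j is None else np.round(j,2))
    p,q,_=totepose(np.radians(-24),0,grip=[.522,-.298,.1],flip=f);j=bot.solve_ik(p,q);print("pick",f,None if j is None else np.round(j,2))
    j=bot.solve_ik([.588,0,.31],quat(down(yc,f)));print("can",f,None if j is None else np.round(j,2))
f=min((1,-1),key=lambda f:abs(bot.solve_ik([.588,0,.31],quat(down(yc,f)))[5]))
m=((A+B)/2)
bot.move_pose([m[0]-.03,m[1],.33],quat(down(yc,f)));bot.wait(.2)
p,q=bot.read_position(),bot.read_tool_rot();im=bot.camera("wrist");cv2.imwrite("pics/w1.png",im[:,:,::-1]);np.savez("w1.npz",p=p,q=q)
print(f,p,q,wristproj([A,B],p,q),bot.search_frame("wrist","canister"))
E
```

```text
can [ 0.5943 -0.0029  0.198 ] -13.960903893316102 0.07377940091922675
tote [ 0.5218 -0.2984  0.112 ] -24.0277934302537 0.19598224409369336
final 1 -20 [-0.23  0.14 -0.55  0.4   0.35  1.77]
final 1 -32 [-0.19  0.13 -0.58  0.32  0.22  2.  ]
final 1 -45 [-0.14  0.12 -0.59  0.28  0.08  2.24]
final 1 -60 [-0.08  0.14 -0.57  0.29 -0.1   2.51]
final 1 -75 [-0.03  0.18 -0.51  0.35 -0.26  2.78]
pick 1 [-0.64  0.55 -0.25  0.77  0.    1.35]
can 1 [-0.13  0.36  0.06  1.27  0.    1.69]
final -1 -20 [-0.23  0.14 -0.55  0.4   0.35 -1.37]
final -1 -32 [-0.19  0.13 -0.58  0.32  0.22 -1.14]
final -1 -45 [-0.14  0.12 -0.59  0.28  0.08 -0.9 ]
final -1 -60 [-0.08  0.14 -0.57  0.29 -0.1  -0.63]
final -1 -75 [-0.03  0.18 -0.51  0.35 -0.26 -0.36]
pick -1 [-0.64  0.55 -0.25  0.77  0.   -1.79]
can -1 [-0.13  0.36  0.06  1.27  0.   -1.45]
-1 [ 0.56426033 -0.00340576  0.32990965] [-8.05007651e-05 -6.15553921e-01  7.88094767e-01  3.83852002e-05] [[223.99411    227.64799029]
 [221.88181321 152.76403097]] [{'bbox': [317.9, 66.8, 83.1, 64.9], 'confidence': 0.92}, {'bbox': [187.8, 145.3, 72.8, 85.3], 'confidence': 0.88}, {'bbox': [60.4, 230.8, 90.1, 63.1], 'confidence': 0.84}]
```

View pics/w1.png

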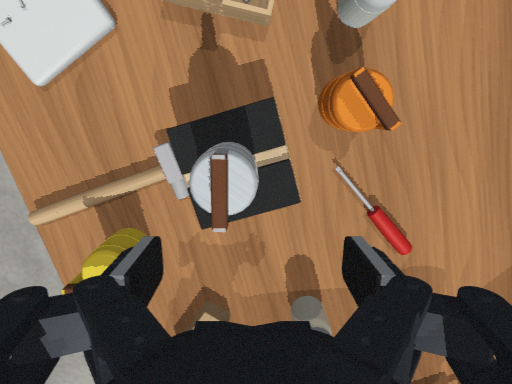

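The wrist view shows the silver canister on the rest, with its bar upright in the picture from (219,231) to (219.5,154) and aligned with the jaws. Orange is at (362,100) and yellow at (110,255). The bar sits 3–4 px from my prediction, so I'll correct that and grasp.

```bash
python3 - <<'E'
from h import *
w=np.load("w1.npz");p,q=w["p"],w["q"]
A,B=[wristray(u,.198,p,q) for u in((219,230.5),(219.5,154))];m=(A+B)/2;print(A,B,np.hypot(*(A-B)[:2]))
M=R.from_quat(q,scalar_first=True).as_matrix()
bot.set_gripper(1.0,60)
bot.move_linear([m[0],m[1],.26]);bot.move_linear([m[0],m[1],.174],speed=.1)
bot.set_gripper(0.0,60);print("grip",bot.read_gripper_width(),bot.read_finger_force())
bot.move_linear([m[0],m[1],.25],speed=.1);print(bot.read_finger_force(),bot.read_ft_force())
t=np.array([.575,.165]);bot.move_linear([*t,.25],speed=.15)
bot.move_linear([*t,.125],speed=.12)
print("contact",bot.move_linear([*t,.100],speed=.03,until_force=3),bot.read_position())
bot.set_gripper(1.0);bot.wait(.3)
x=bot.read_position();bot.move_linear([*t,x[2]+.16],speed=.15)
print(bot.read_clock(),bot.read_ft_force())
im=bot.camera("top");cv2.imwrite("pics/t2.png",im[:,:,::-1]);print(bot.search_frame("top","canister"))
E
```

```text
[0.60878646 0.03460482 0.198     ] [ 0.58783613 -0.03813561  0.198     ] 0.07569734029448255
grip 0.17451122416529682 58.88623774051666
58.382747769355774 [-0.72673574 -0.05684758 -3.30227914]
contact True [0.57467617 0.16502325 0.10818983]
12.6583 [ 0.31869065  0.4109347  -0.27148266]
[{'bbox': [243.7, 248.2, 32.4, 32.4], 'confidence': 0.85}, {'bbox': [176.9, 80.6, 33.7, 51.4], 'confidence': 0.71}, {'bbox': [141.7, 180.6, 42.3, 38.3], 'confidence': 0.61}]
```

```bash
python3 - <<'E'
from h import *
yaw=np.radians(-24)
q=quat(down(yaw,1))
# stay high past the rest; view from above tote, offset along -toolx
p,q,_=totepose(yaw,0,grip=[.5218,-.2984,.34],flip=-1)
bot.move_pose(p,q);bot.wait(.2)
p,q=bot.read_position(),bot.read_tool_rot();im=bot.camera("wrist");np.savez("w2.npz",p=p,q=q)
t=cv2.imread("pics/t2.png")[145:300,80:300]
w=im[:,:,::-1];cv2.imwrite("pics/w2.png",np.hstack([w,cv2.copyMakeBorder(cv2.resize(t,(288,203)),0,181,0,0,0)]))
Ry=R.from_euler('z',yaw).as_matrix()
print(wristproj([np.r_[.5218,-.2984,0]+Ry@v for v in([0,-.1,.112],[0,.1,.112],[-.075,-.1,.085])],p,q),bot.read_clock())
print([ (d["bbox"],d["confidence"]) for d in bot.search_frame("wrist","latch0")],bot.search_frame("wrist","tote"))
E
```

```text
[[253.41639666  78.31278971]
 [253.16019384 244.41754883]
 [316.08527984  80.75023656]] 14.725
[([223.8, 185.1, 17.6, 15.7], 0.58), ([261.7, 185.3, 21.9, 19.8], 0.55), ([222.8, 148.6, 19.7, 13.2], 0.52)] [{'bbox': [203.2, 77.2, 113.4, 169.7], 'confidence': 0.78}]
```

View pics/w2.png

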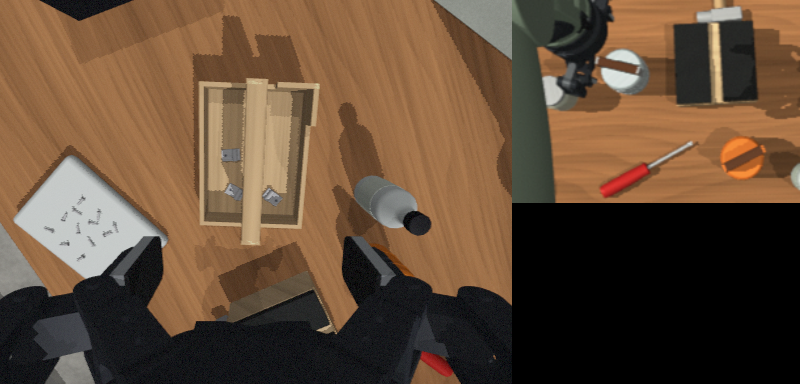

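The left view shows the tote's bar from (257,79) to (251,245), so the yaw is about 2° off, and the guard is at (319,85). Three latches are at (231,155), (233,192) and (272,195). The inset shows the canister upright on the bench at the lower left of the rest. I'll correct the yaw, grasp and lift.

```bash
python3 - <<'E'
from h import *
w=np.load("w2.npz");p,q=w["p"],w["q"]
A,B=[wristray(u,.112,p,q) for u in((251.2,244.5),(256.8,79))];v=A-B;yaw=np.arctan2(-v[0],v[1]);m=(A+B)/2
print(m,np.degrees(yaw),np.hypot(*v[:2]))
np.savez("tote.npz",m=m,yaw=yaw)
p,q,_=totepose(yaw,0,grip=[*m[:2],.18],flip=-1);bot.move_pose(p,q)
p,q,_=totepose(yaw,0,grip=[*m[:2],.1],flip=-1);bot.move_linear(p,speed=.1)
bot.set_gripper(0.,110);print(bot.read_gripper_width(),bot.read_finger_force())
p[2]+=.06;bot.move_linear(p,speed=.06);bot.wait(.3);print(bot.read_ft_force(),bot.read_finger_force())
p[2]+=.16;bot.move_linear(p,speed=.15);print(bot.read_clock(),bot.read_gripper_width())
E
```

```text
[ 0.52140231 -0.29776789  0.112     ] -25.798965846556392 0.199500463564522
0.26029044705551685 108.94426703453064
[ 0.37248733  0.56219396 -5.28642945] 107.99831986427307
19.725 0.25940212654089345
```

```bash
python3 - <<'E'
from h import *
bot.set_gripper  # keep grip
yaw=np.radians(-45)
p,q,_=totepose(yaw,0,tip=[.588,-.01,.21],flip=-1)
bot.move_linear(p,speed=.12,rotation=q)
for t,z in((.2,.2),(.4,.17),(.62,.14)):
    p,q,_=totepose(yaw,t,tip=[.588,-.01,z],flip=-1);bot.move_linear(p,speed=.05,rotation=q)
bot.wait(1.)
print(bot.read_clock(),bot.read_finger_force(),bot.read_ft_force())
im={c:bot.camera(c)[:,:,::-1] for c in("scene","top","wrist")}
Tr=totepose(yaw,.62,tip=[.588,-.01,.14],flip=-1)[2]
for c in("scene","top"): print(c,proj(c,[[.588,-.01,.14]]))
for c in im: print(c,[(np.round(d["bbox"]),d["confidence"]) for d in bot.search_frame(c,"latch0")])
cv2.imwrite("pics/f1.png",np.vstack([np.hstack([cv2.resize(im["scene"][90:290,150:400],(400,300),interpolation=2),cv2.resize(im["top"][90:290,130:380],(400,300),interpolation=2)]),cv2.copyMakeBorder(cv2.resize(im["wrist"],(400,300)),0,0,0,400,0)]))
E
```

```text
25.9333 108.24344158172607 [-0.1405525   0.09978112 -5.46560101]
scene [[259.44847702 171.25712312]]
top [[239.01157395 186.08929841]]
scene []
top []
wrist [(array([307.,  71.,  50.,  44.]), 0.91), (array([318., 213.,  29.,  39.]), 0.87), (array([310., 116.,  42.,  30.]), 0.78)]
```

View pics/f1.png

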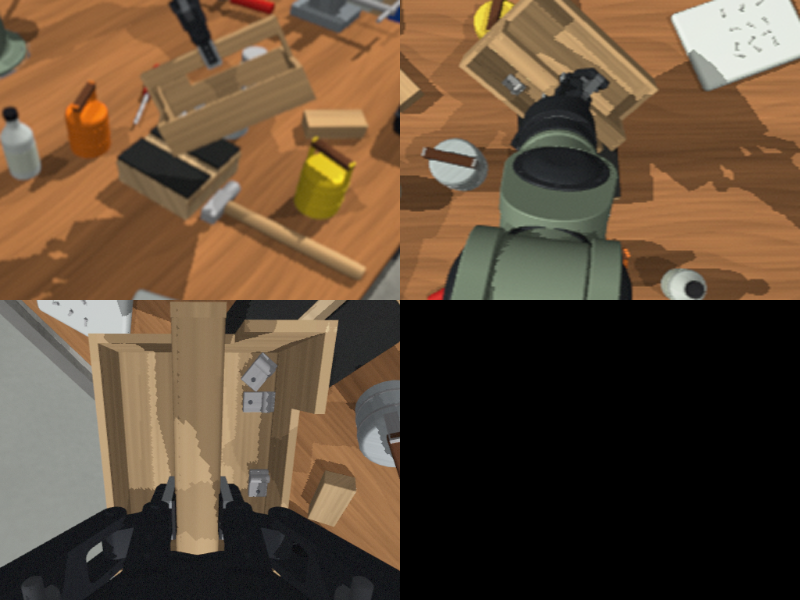

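In the wrist view, two latches are in the guard corner at (331,92) and (331,130). The third is stuck halfway along the -x wall at (332,232). I'll turn the downhill direction more towards -y and tilt a little more.

```bash
python3 - <<'E'
from h import *
def go(yaw,t,z,az,s=.06):
    p,q,T=totepose(np.radians(yaw),t,tip=[.588,-.01,z],flip=-1,az=np.radians(az));bot.move_linear(p,speed=s,rotation=q);return T
go(-50,.63,.145,240);go(-58,.68,.15,256);bot.wait(1.)
def look(T,n):
    p,q=bot.read_position(),bot.read_tool_rot();im=bot.camera("wrist");M=R.from_quat(q,scalar_first=True).as_matrix()
    T=M@down(0,-1).T;g=p-M[:,2]*bot.grip_depth
    k=bot.calibration("wrist");H=k["hand_eye"]
    for d in bot.search_frame("wrist","latch0"):
        b=d["bbox"];r=T.T@M@H[:3,:3]@np.linalg.inv(k["mtx"])@[b[0]+b[2]/2,b[1]+b[3]/2,1];o=T.T@(M@H[:3,3]+p-g)+[0,0,.1]
        x=o+r*(.010-o[2])/r[2];print(np.round(b),round(d["confidence"],2),x.round(3),"dist",np.linalg.norm(x[:2]-[-.069,-.094]).round(3))
    cv2.imwrite(n,im[:,:,::-1])
look(None,"pics/f2.png")
print(bot.read_clock(),bot.read_finger_force(),bot.read_joint_positions())
E
```

```text
[308.  69.  46.  45.] 0.85 [-0.052 -0.077  0.01 ] dist 0.024
[311. 117.  38.  26.] 0.71 [-0.053 -0.052  0.01 ] dist 0.045
[322. 142.  31.  39.] 0.67 [-0.06 -0.03  0.01] dist 0.065
28.5167 108.2624888420105 [-0.37932563  0.08962831 -0.58129338  0.34349995  0.41359528 -0.81809549]
```

View pics/f2.png

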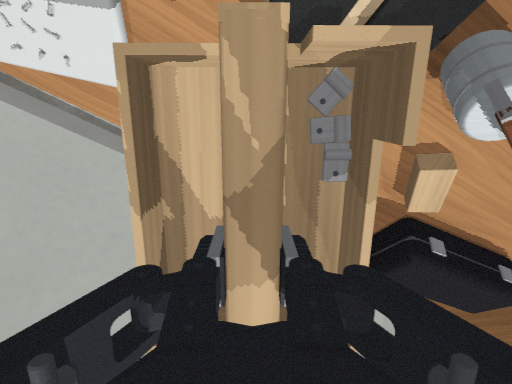

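All three latches are stacked in the guard corner at (329,92), (330,130) and (337,161). They are about 24, 45 and 65 mm from the inner corner. I'll lower the tote slightly to a few centimetres clear of the rest, check its pose in the grip, and hand in.

```bash
python3 - <<'E'
from h import *
p,q=bot.read_position(),bot.read_tool_rot();M=R.from_quat(q,scalar_first=True).as_matrix();T=M@down(0,-1).T;g=p-M[:,2]*bot.grip_depth
W=lambda v:g+T@(np.array(v)-[0,0,.1])
print("tip",W([-.075,-.1,0]),"guardtop px",wristproj([W([-.075,-.1,.085]),W([-.025,-.1,.085]),W([.075,-.1,.05])],p,q).round())
p=np.array(p);p[2]-=.025;bot.move_linear(p,speed=.03);bot.wait(1.)
bot.camera("wrist");print([np.round(d["bbox"]) for d in bot.search_frame("wrist","latch0")])
bot.camera("top");print([(np.round(d["bbox"]),d["confidence"]) for d in bot.search_frame("top","canister")])
print(bot.read_ft_force(),bot.read_finger_force(),bot.read_clock())
E
```

```text
tip [ 0.58799413 -0.01003391  0.14999846] guardtop px [[435.  23.]
 [315.  23.]
 [114.  42.]]
[array([308., 114.,  42.,  32.]), array([310.,  67.,  44.,  47.]), array([318., 141.,  34.,  41.])]
[(array([238., 249.,  27.,  32.]), 0.94), (array([141., 184.,  43.,  33.]), 0.76), (array([176.,  84.,  32.,  46.]), 0.62)]
[ 0.26504435  0.29894393 -5.39226956] 108.30222129821777 30.7
```

Predicted guard-top pixel (435,23) agrees with the observed (431,27), so the tote has not slipped. The latches are still in place and the canister has not moved.

```bash
python3 -c "
from cell import bot
print(bot.close_job())"
```

```text
the job is handed in; nothing more can be done
None
```

I handed in the job at about 31 s, with no verdict returned: the canister stands upright on the bench beside the rest, and the tote is held still and tipped about 39° with its guard corner about 6 cm above the rest and all three latches within about 65 mm of that corner.

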